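Press down a shelf edge guard

TASK

The long edge guard on the front edge of the white bookcase's top is stuck down only at its left end (your left, as you face the shelf); its right end still stands up off the wood. Run your fingertips along the top of the guard from the stuck end to the loose end, pressing lightly all along, so that the whole length lies flat on the edge, then take your hand away. Do not press hard or pull the guard up, and leave the things on the shelf where they are.

Things in the scene. Friction and masses are not known exactly. Their poses are not given: they have to be found in the camera images.
- bookcase: White-painted wooden bookcase, fixed, 500 mm wide, 280 mm deep. Origin: on the upper surface of its top board (about 50 mm above the table), middle of the front edge, nearest the robot. x runs back into the shelf, y along the edge to the robot's left, z up. On each front corner a short fixed guard, same plastic, 57 mm long, 13 mm thick, starting 25 mm beyond the long guard's end
- guard_skin: The long edge guard: rigid blue-grey plastic L-profile, 350 mm long, on pale foam backing. Top leg 49 mm wide (36 over the board, 13 ahead of its edge); lying flat, its upper surface is 13 mm above the board; front leg hangs 25 mm down. Origin: stuck end, on the board's front edge line, 13 mm below the upper surface. x along it from stuck (left) to loose (right) end, y into the shelf, z up
- guard (a joint): Angle (rad) at which the guard still stands up, turning about its stuck end: 0 = flat on the board; 0.03 = the loose end stands 10 mm up. It stays where it is pushed; turning it takes 0.35 N m (1 N pressed at the loose end, 2 N at the middle). Starts between 0.025 and 0.05
- guard_p0 (a point): Point on the guard's upper surface, middle of its 49 mm wide top leg, 30 mm from the stuck end
- guard_p1 (a point): Point on the guard's upper surface, middle of its 49 mm wide top leg, 88 mm from the stuck end
- guard_p2 (a point): Point on the guard's upper surface, middle of its 49 mm wide top leg, 146 mm from the stuck end
- guard_p3 (a point): Point on the guard's upper surface, middle of its 49 mm wide top leg, 204 mm from the stuck end
- guard_p4 (a point): Point on the guard's upper surface, middle of its 49 mm wide top leg, 262 mm from the stuck end
- guard_p5 (a point): Point on the guard's upper surface, middle of its 49 mm wide top leg, 320 mm from the stuck end
- guard_loose_end (a point): Point on the guard's upper surface, middle of its width, at the very loose end, 350 mm from the stuck end. Anywhere under a finger the guard's plastic sinks straight into its foam, about 1.5 N per mm, at most 5 mm, and rises again when let go
- turntable_top (a point): Centre of the upper face of a wooden turntable, 170 mm across and 22 mm high, standing on the bookcase top; it turns freely. Not to be used
- cup: Yellow plastic stacking cup, loose, on the turntable; 72 mm across, 55 mm high; origin at the centre of its underside. Leave alone
- jar: Amber jar with a white twist cap, loose, towards the back of the bookcase top; 66 mm across, 85 mm high; origin at the centre of its underside. Leave alone
- teether: Grey silicone cactus teether lying flat on the bookcase top, loose; 87 by 66 mm, 22 mm high; origin under its middle. Leave alone
- rattle: Bamboo ring rattle with three beads lying flat on the bookcase top, loose; 80 mm across, 21 mm high; origin under its middle. Leave alone

How it is judged (in metres and radians):
On the way, in this order (a step that is already met when the one before it is completed fails the run):
1. the fingertips press lightly on the guard close to the stuck (left) end (TCP within 25 mm of guard_p0 in plan, contact over 1 N) (horizontal distance between the grasp point and guard_p0 below 0.025 m and contact force between the fingers and guard_skin above 1 N), for 0.05 s.
2. the fingertips press lightly on the guard a quarter of the way along (TCP within 25 mm of guard_p1 in plan, contact over 1 N) (horizontal distance between the grasp point and guard_p1 below 0.025 m and contact force between the fingers and guard_skin above 1 N), for 0.05 s.
3. the fingertips press lightly on the guard just short of the middle (TCP within 25 mm of guard_p2 in plan, contact over 1 N) (horizontal distance between the grasp point and guard_p2 below 0.025 m and contact force between the fingers and guard_skin above 1 N), for 0.05 s.
4. the fingertips press lightly on the guard just past the middle (TCP within 25 mm of guard_p3 in plan, contact over 1 N) (horizontal distance between the grasp point and guard_p3 below 0.025 m and contact force between the fingers and guard_skin above 1 N), for 0.05 s.
5. the fingertips press lightly on the guard three quarters of the way along (TCP within 25 mm of guard_p4 in plan, contact over 1 N) (horizontal distance between the grasp point and guard_p4 below 0.025 m and contact force between the fingers and guard_skin above 1 N), for 0.05 s.
6. the fingertips press lightly on the guard close to the loose (right) end (TCP within 25 mm of guard_p5 in plan, contact over 1 N) (horizontal distance between the grasp point and guard_p5 below 0.025 m and contact force between the fingers and guard_skin above 1 N), for 0.05 s.
At the end, for the whole second after the job is handed in: The guard lies flat (angle under 0.008 rad: the loose end less than 3 mm off the wood), and the cup, jar, teether and rattle are at rest within 20 mm of where they were (value of joint guard below 0.008 rad and distance of each of cup, jar, teether, rattle from where it was at the start of the episode below 0.02 m and linear speed of each of cup, jar, teether, rattle below 0.02 m/s); the robot touches nothing.
It fails at once if the guard is pressed hard (over 25 N) (contact force between the fingers and guard_skin above 25 N).
It fails at once if the guard is pulled up off the shelf (angle over 0.09 rad) (value of joint guard above 0.09 rad).
It fails at once if the cup, jar, teether or rattle is moved more than 20 mm (distance of any of cup, jar, teether, rattle from where it was at the start of the episode above 0.02 m).
It also fails if it takes over 48 s, if anything falls off the work surface, if the arm or the gripper's body presses on something with over 40 N, if the wrist force passes 120 N, or if a joint passes its speed limit or range.

ROBOT

A 7-joint arm with a two-finger parallel gripper is mounted at the origin on the work surface. World frame = base frame: x ahead of the robot, y to its left, z up, the work surface at z = 0. Lengths are in m, angles in degrees, forces in N, time in s.
With the tool pointing down it reaches from about 0.425 to 0.875 m from the base axis. Payload 4.7 kg.
Tool frame: the origin (TCP) lies between the finger pads, 19 mm behind the fingertips; this is the grasp point; z points along the fingers, y is the line along which they close (so a half turn about z gives the same grasp; the last joint's range is limited). The gripper opens to 87 mm and grips with 3 to 60 N. Pads are 19 mm wide; open, the fingers measure 117 mm over their backs; the gripper's body (75 mm by 190 mm) begins 51 mm behind the grasp point.
Start: joints at [72.027, 18.392, -4.016, 83.108, 1.295, 78.541, -3.26], TCP at [0.209, -0.615, 0.241] pointing down, gripper open.
Joint ranges: [-163.93, 163.93], [-17.29, 119.83], [-79.2, 71.16], [3.27, 140.29], [-89.18, 269.18], [5.43, 117.66], [-154.24, 154.24]. Speed limits (degrees/s): [147.25, 147.25, 180, 180, 180, 180, 180].

INTERFACE

Orientations are given as [roll, pitch, yaw] about the fixed x, y, z axes, in that order (R = Rz(yaw) Ry(pitch) Rx(roll)).
In Python, from cell import get_obs, read_camera, sign_off, silhouettes gives the robot as it stands.
- The arm moves only by the tool play_rows, never from a script. Its argument "steps" is a list that holds one entry, the list of rows, each a list of 7 numbers: the shift along the tool's x, y, z in m, then the turn, a rotation vector about the tool's x, y, z in rad, then the finger opening in m, from 0 to 0.087. A call has 1 to 12 rows; each row shifts and turns the commanded pose from where the row before left it, along the tool's axes as they then stand; what a row does not reach is not made up. A row lasts 1/10 s, in which the tool goes at most 50 mm and 8.59 degrees, less where a joint would pass 70% of its speed; a pose out of reach is approached as far as the arm can. A call is refused whole if a number of a shift passes 0.05 or a number of a turn 0.15, either way. A call with a gripper value outside its range is refused whole. The fingers move at their own pace and stop on an object; "force" is the grip in N (left out, the last holds). Time passes only in rows, so rows that do not move let the fingers close. It gives the time, the measured TCP pose, the force, the opening and the grip force at its end, in the units of the state.
- get_obs(): the state, without advancing time (a new reading comes with each control period).
- read_camera(name): name is "scene" or "side" or "wrist"; returns a dict with "frame" (420x560x3 uint8, red, green, blue), "intrinsics" (3x3 intrinsics, pixels), "view" (4x4, takes a point from world to camera coordinates). Camera axes: x right, y up, looking along -z (the intrinsics and any distortion apply to the point x, -y, -z); pixel columns grow to the right and rows downward; lengths in m; the calibration is good to about 2 mm. The wrist camera is an equidistant fisheye: a pixel r from the principal point sees the ray r / f radians off the axis. A picture is of the moment at which its call begins. There is no depth.
- sign_off(): hands the job in; it is judged then, once.
Trained networks look in the newest picture that a camera, given by its name, has taken for a name from the list of things; names that differ only in an ending like _2 or _b are one class to them, and where a whole thing is asked for, a point or a joint stands for the part that bears it (a point fixed in the world has none). Each returns a list of dicts, best first, with "p" (0 to 1); they miss things now and then, are a little off and sometimes report something else, mostly with a low value. They report only what shows in the picture. A call takes as long as a camera call.
- silhouettes(camera, name): "pixels" (420x560 bool, what is visible of it) and "extent" ([left, top, right, bottom] in pixels, round what is visible of it).
The state is a dict: "time_s": time; "qpos": joint angles; "joint_velocities": joint speeds; "effort": joint torques, N m; "tool_pos": TCP position; "tool_rot": TCP orientation; "force": force on the tool from outside, world axes, zero at the start; "wrist_torque": the same for the moment, N m; "grip_width": finger opening in m; "grasp_force": force on a finger pad.
Only numpy, scipy, OpenCV 4.12 (cv2) and the standard library are available. Lean on these libraries where they do the work, as an engineer would, in place of code of your own. Each camera call takes 0.05 s, during which the arm holds its last target. There are 200 camera calls.

## Working session

There is one attempt and no reset: what is moved stays moved. The work goes in short steps, Python scripts to look and compute and a tool call to move; the robot and the scene stay as the last step left them, time stands still between calls to the robot, and variables do not carry over. Pictures are saved under pics/ and viewed, at most 10 in all, crops included, and the job is handed in when it is done.

Besides the shell and the picture viewer there is one more tool, called after "Call:" in YAML: its name, and indented under it one key for each argument. play_rows: Moves the arm, as the interface text tells. Its arguments: {"type":"object","properties":{"steps":{"type":"array","items":{"type":"array","items":{"type":"array","items":{"type":"number"}}}},"force":{"type":"number"}},"required":["steps"]}

```bash
mkdir -p pics; cat > h.py <<'E'
import numpy as np, cv2
from cell import *
def ray(c,u,v):
    K=np.array(c["intrinsics"]);V=np.array(c["view"]);R=V[:3,:3];t=V[:3,3]
    d=np.array([(u-K[0,2])/K[0,0],-(v-K[1,2])/K[1,1],-1.])
    return -R.T@t, R.T@d
def onz(c,u,v,z):
    o,d=ray(c,u,v); return o+d*(z-o[2])/d[2]
def proj(c,p):
    K=np.array(c["intrinsics"]);V=np.array(c["view"]);q=V[:3,:3]@np.array(p)+V[:3,3]
    return K[0,0]*q[0]/-q[2]+K[0,2], K[1,1]*-q[1]/-q[2]+K[1,2]
E
python3 - <<'E'
from h import *
print(get_obs())
ims=[]
for n in("scene","side"):
    c=read_camera(n); im=c["frame"][:,:,::-1].copy()
    s=silhouettes(n,"guard_skin")
    for k in s[:2]:
        print(n,k["p"],k["extent"])
    if s:
        m=s[0]["pixels"].astype(np.uint8)
        cs,_=cv2.findContours(m,0,2)
        C=max(cs,key=cv2.contourArea); a=cv2.approxPolyDP(C,3,True)[:,0]
        print([(int(u),int(v),onz(c,u,v,.065).round(3).tolist()) for u,v in a])
        cv2.drawContours(im,cs,-1,(0,0,255),1)
    o,d=ray(c,280,210);print(o.round(3))
    cv2.imwrite(f"pics/{n}1.png",im)
E
```

```text
{'time_s': 0.0, 'qpos': array([72.02697931, 18.43763951, -4.01691637, 83.17458046,  1.29421539,
       78.53946198, -3.25980213]), 'joint_velocities': array([ 0.03708542, -0.10129263,  0.08057825, -0.00758195,  0.0586999 ,
       -0.00724747,  0.08988098]), 'effort': array([ 6.91425498e-05, -4.91288996e+01, -4.04010275e-01, -3.12523842e+01,
       -6.40095212e-02,  4.38728440e-02,  1.78570608e-04]), 'tool_pos': array([ 0.20907618, -0.61491966,  0.24018056]), 'tool_rot': array([-1.79893521e+02,  4.48542184e-03,  1.87841227e+01]), 'force': array([-0.98404924, -0.26043173, -0.35931476]), 'wrist_torque': array([-0.02926372, -0.0160181 , -0.05205673]), 'grasp_force': 0.0, 'grip_width': 0.08699546245661367}
scene 0.95 [201.2, 176.8, 364.1, 217.0]
scene 0.34 [331.0, 225.2, 371.0, 264.2]
[(203, 189, [0.614, -0.18, 0.065]), (206, 194, [0.625, -0.167, 0.065]), (362, 219, [0.569, 0.173, 0.065]), (362, 204, [0.527, 0.162, 0.065]), (211, 177, [0.573, -0.181, 0.065])]
[1.153 0.205 0.735]
side 0.86 [160.6, 216.6, 358.2, 336.1]
[(163, 229, [0.521, 0.16, 0.065]), (168, 245, [0.505, 0.121, 0.065]), (342, 337, [0.576, -0.187, 0.065]), (344, 321, [0.598, -0.173, 0.065]), (358, 302, [0.638, -0.166, 0.065]), (356, 297, [0.643, -0.158, 0.065]), (185, 215, [0.569, 0.165, 0.065])]
[ 0.285 -0.351  0.545]
```

View pics/scene1.png

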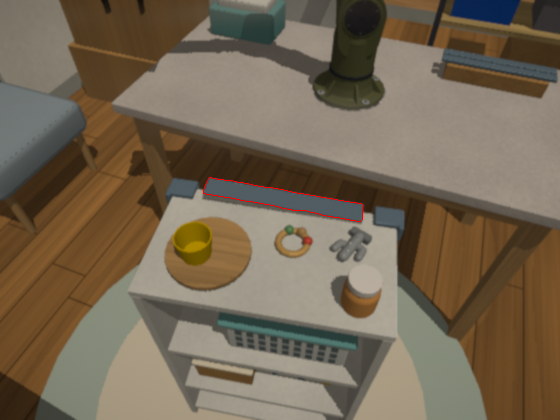

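View pics/side1.png

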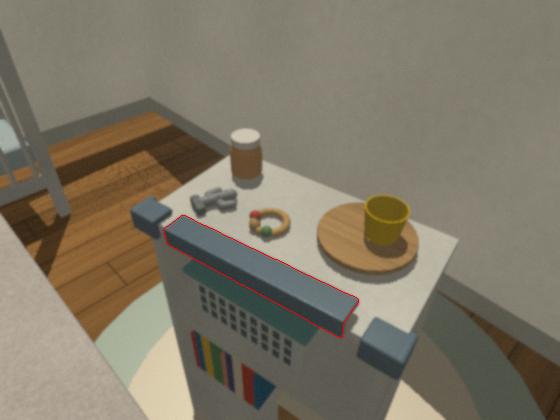

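The scene image shows the guard from behind: stuck end at about (362,210), loose end at (206,185). The side image agrees, with the stuck end at (173,222) and the loose end at (350,310). That puts the guard's top centreline from about (0.548, 0.164) to (0.610, -0.172), yaw about 10.5°. I'll move above p0 at a safe height with the fingers closed.

Call:
play_rows:
  steps:
    - [[0, 0, 0, 0, 0, 0.145, 0], [0.028, -0.02, 0, 0, 0, 0, 0], [0.028, -0.04, 0, 0, 0, 0, 0], [0.028, -0.04, 0, 0, 0, 0, 0], [0.028, -0.04, 0, 0, 0, 0, 0], [0.028, -0.04, 0, 0, 0, 0, 0], [0.028, -0.04, 0, 0, 0, 0, 0], [0.028, -0.04, 0, 0, 0, 0, 0], [0.028, -0.04, 0, 0, 0, 0, 0], [0.028, -0.04, 0, 0, 0, 0, 0], [0.028, -0.04, 0, 0, 0, 0, 0], [0.028, -0.04, 0, 0, 0, 0, 0]]
  force: 20

```text
time_s: 1.4
tool_pos: [0.4361, -0.1445, 0.2414]
tool_rot: [179.9, -0.0, 10.5]
force: [-0.1, -0.5, -0.4]
grip_width: 0.0027
grasp_force: 0.0
```

Call:
play_rows:
  steps:
    - [[0.028, -0.04, 0, 0, 0, 0, 0], [0.028, -0.04, 0, 0, 0, 0, 0], [0.028, -0.04, 0, 0, 0, 0, 0], [0.028, -0.04, 0, 0, 0, 0, 0], [0.028, -0.04, 0, 0, 0, 0, 0], [0.028, -0.04, 0, 0, 0, 0, 0], [0, -0.014, 0, 0, 0, 0, 0], [0, 0, 0, 0, 0, 0, 0], [0, 0, 0, 0, 0, 0, 0]]

```text
time_s: 2.3
tool_pos: [0.5545, 0.1324, 0.2409]
tool_rot: [179.9, 0.0, 10.4]
force: [0.7, -0.0, -1.6]
grip_width: 0.0003
grasp_force: 0.0
```

Call:
play_rows:
  steps:
    - [[0, 0, 0.04, 0, 0, 0, 0], [0, 0, 0.04, 0, 0, 0, 0], [0, 0, 0.03, 0, 0, 0, 0], [0, 0, 0.02, 0, 0, 0, 0], [0, 0, 0.01, 0, 0, 0, 0], [0, 0, 0, 0, 0, 0, 0], [0, 0, 0, 0, 0, 0, 0], [0, 0, 0, 0, 0, 0, 0]]

```text
time_s: 3.1
tool_pos: [0.5559, 0.1336, 0.1028]
tool_rot: [180.0, -0.2, 10.4]
force: [-0.4, -0.4, 0.3]
grip_width: 0.0006
grasp_force: 0.0
```

```bash
python3 - <<'E'
from h import *
print(get_obs()["force"],get_obs()["tool_pos"])
ims=[]
for n in("side","wrist"):
    c=read_camera(n); im=c["frame"][:,:,::-1].copy()
    s=silhouettes(n,"guard_skin")
    print(n,[(k["p"],k["extent"]) for k in s[:2]])
    if s: cv2.drawContours(im,cv2.findContours(s[0]["pixels"].astype(np.uint8),0,2)[0],-1,(0,0,255),1)
    ims.append(im)
cv2.imwrite("pics/b.png",cv2.resize(np.hstack(ims),(800,300)))
E
```

```text
[-0.40910639 -0.43310696  0.32541057] [0.55589134 0.13364404 0.10279471]
side [(0.71, [164.5, 218.4, 357.5, 336.4]), (0.58, [250.3, 207.5, 287.2, 241.2])]
wrist [(0.62, [212.6, 211.3, 560.0, 284.8])]
```

View pics/b.png

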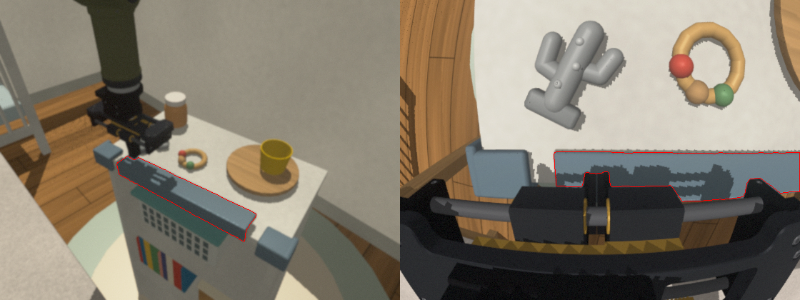

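Wrist view: the closed fingertips (597,175) are over the guard's width, about 35–40 mm from its stuck end (554,170), and the guard is aligned with the tool. Next I descend to contact.

Call:
play_rows:
  steps:
    - [[0, -0.003, 0.01, 0, 0, 0, 0], [0, 0, 0.006, 0, 0, 0, 0], [0, 0, 0.001, 0, 0, 0, 0], [0, 0, 0, 0, 0, 0, 0], [0, 0, 0, 0, 0, 0, 0]]

```text
time_s: 3.8
tool_pos: [0.5543, 0.1368, 0.0841]
tool_rot: [180.0, 0.0, 10.5]
force: [-0.1, -0.7, -0.1]
grip_width: 0.0003
grasp_force: 0.0
```

Call:
play_rows:
  steps:
    - [[0, 0, 0.002, 0, 0, 0, 0], [0, 0, 0, 0, 0, 0, 0], [0, 0, 0, 0, 0, 0, 0]]

```text
time_s: 4.1
tool_pos: [0.5546, 0.1368, 0.0825]
tool_rot: [180.0, -0.0, 10.5]
force: [-0.0, 0.3, 1.4]
grip_width: 0.0006
grasp_force: 0.8
```

Call:
play_rows:
  steps:
    - [[0, 0, 0.0015, 0, 0, 0, 0], [0, 0, 0, 0, 0, 0, 0], [0, 0, 0, 0, 0, 0, 0]]

```text
time_s: 4.4
tool_pos: [0.5546, 0.1367, 0.081]
tool_rot: [180.0, -0.0, 10.5]
force: [0.8, -0.0, 2.9]
grip_width: 0.0005
grasp_force: 1.6
```

Call:
play_rows:
  steps:
    - [[0, 0, 0.001, 0, 0, 0, 0], [0, 0, 0, 0, 0, 0, 0], [0, 0, 0, 0, 0, 0, 0]]

```text
time_s: 4.7
tool_pos: [0.5546, 0.1365, 0.0798]
tool_rot: [180.0, -0.0, 10.5]
force: [1.3, -1.6, 4.5]
grip_width: 0.0005
grasp_force: 1.8
```

Call:
play_rows:
  steps:
    - [[0, 0.008, 0, 0, 0, 0, 0], [0, 0.01, 0, 0, 0, 0, 0], [0, 0.01, 0, 0, 0, 0, 0], [0, 0.01, 0, 0, 0, 0, 0], [0, 0.01, 0, 0, 0, 0, 0], [0, 0.01, 0, 0, 0, 0, 0], [0, 0, 0, 0, 0, 0, 0], [0, 0, 0, 0, 0, 0, 0]]

```text
time_s: 5.5
tool_pos: [0.5651, 0.0776, 0.0796]
tool_rot: [179.9, 0.0, 10.4]
force: [-0.3, -2.1, 2.7]
grip_width: 0.0007
grasp_force: 1.5
```

Call:
play_rows:
  steps:
    - [[0, 0, 0.001, 0, 0, 0, 0], [0, 0.008, 0, 0, 0, 0, 0], [0, 0.01, 0, 0, 0, 0, 0], [0, 0.01, 0, 0, 0, 0, 0], [0, 0.01, 0, 0, 0, 0, 0], [0, 0.01, 0, 0, 0, 0, 0], [0, 0.01, 0, 0, 0, 0, 0], [0, 0, 0, 0, 0, 0, 0], [0, 0, 0, 0, 0, 0, 0]]

```text
time_s: 6.4
tool_pos: [0.5758, 0.0198, 0.0788]
tool_rot: [179.8, 0.0, 10.4]
force: [1.1, -2.7, 3.7]
grip_width: 0.0007
grasp_force: 2.1
```

Call:
play_rows:
  steps:
    - [[0, 0.008, 0, 0, 0, 0, 0], [0, 0.01, 0, 0, 0, 0, 0], [0, 0.01, 0, 0, 0, 0, 0], [0, 0.01, 0, 0, 0, 0, 0], [0, 0.01, 0, 0, 0, 0, 0], [0, 0.01, 0, 0, 0, 0, 0], [0, 0, 0, 0, 0, 0, 0], [0, 0, 0, 0, 0, 0, 0]]

```text
time_s: 7.2
tool_pos: [0.5863, -0.0372, 0.0788]
tool_rot: [179.8, -0.0, 10.4]
force: [0.4, -2.7, 4.2]
grip_width: 0.0004
grasp_force: 2.0
```

Call:
play_rows:
  steps:
    - [[0, 0.008, 0, 0, 0, 0, 0], [0, 0.01, 0, 0, 0, 0, 0], [0, 0.01, 0, 0, 0, 0, 0], [0, 0.01, 0, 0, 0, 0, 0], [0, 0.01, 0, 0, 0, 0, 0], [0, 0.01, 0, 0, 0, 0, 0], [0, 0, 0, 0, 0, 0, 0], [0, 0, 0, 0, 0, 0, 0]]

```text
time_s: 8.0
tool_pos: [0.5968, -0.0943, 0.0788]
tool_rot: [179.8, -0.0, 10.4]
force: [0.9, -3.0, 3.3]
grip_width: 0.0005
grasp_force: 2.0
```

```bash
python3 - <<'E'
from h import *
print(get_obs()["tool_pos"])
ims=[]
for n in("side","wrist"):
    c=read_camera(n); ims.append(c["frame"][:,:,::-1].copy())
cv2.imwrite("pics/c.png",cv2.resize(np.hstack(ims),(800,300)))
E
```

```text
[ 0.5967523  -0.09428142  0.07884252]
```

View pics/c.png

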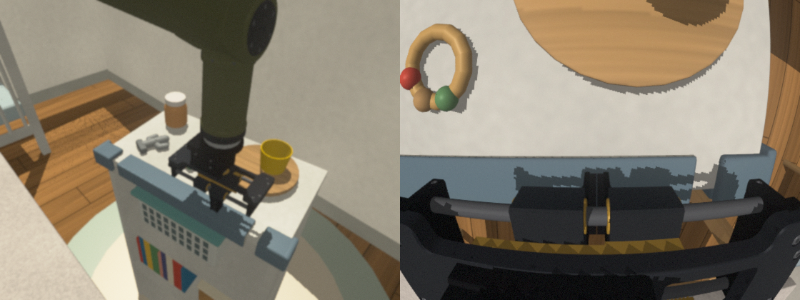

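The fingertips sit on the guard with its loose end (697,170) about 90 mm further on. The turntable is clear, and the cup and the other things haven't moved. I'll carry on to p5.

Call:
play_rows:
  steps:
    - [[0, 0.008, 0, 0, 0, 0, 0], [0, 0.01, 0, 0, 0, 0, 0], [0, 0.01, 0, 0, 0, 0, 0], [0, 0.01, 0, 0, 0, 0, 0], [0, 0.01, 0, 0, 0, 0, 0], [0, 0.01, 0, 0, 0, 0, 0], [0, 0, 0, 0, 0, 0, 0], [0, 0, 0, 0, 0, 0, 0]]

```text
time_s: 8.9
tool_pos: [0.6072, -0.1513, 0.0789]
tool_rot: [179.8, -0.0, 10.4]
force: [0.5, -2.8, 4.2]
grip_width: 0.0006
grasp_force: 1.9
```

Call:
play_rows:
  steps:
    - [[0, 0.005, 0.001, 0, 0, 0, 0], [0, 0, 0, 0, 0, 0, 0], [0, 0, 0, 0, 0, 0, 0]]

```text
time_s: 9.2
tool_pos: [0.6078, -0.1528, 0.0778]
tool_rot: [-180.0, 0.0, 10.5]
force: [-1.2, 0.8, 5.3]
grip_width: 0.0001
grasp_force: 2.6
```

Now I lift off, back away and check.

Call:
play_rows:
  steps:
    - [[0, 0, -0.005, 0, 0, 0, 0], [0, 0, -0.02, 0, 0, 0, 0], [0, 0, -0.04, 0, 0, 0, 0], [0, 0, -0.04, 0, 0, 0, 0], [-0.02, 0, -0.04, 0, 0, 0, 0], [-0.045, 0, 0, 0, 0, 0, 0], [-0.045, 0, 0, 0, 0, 0, 0], [0, 0.045, 0, 0, 0, 0, 0], [0, 0.045, 0, 0, 0, 0, 0], [0, 0.045, 0, 0, 0, 0, 0], [0, 0.045, 0, 0, 0, 0, 0], [0, 0, 0, 0, 0, 0, 0]]

```text
time_s: 10.4
tool_pos: [0.5296, -0.3585, 0.2204]
tool_rot: [179.9, 0.2, 9.9]
force: [-1.7, -0.4, -0.3]
grip_width: 0.0007
grasp_force: 0.0
```

```bash
python3 - <<'E'
from h import *
print(get_obs()["tool_pos"],get_obs()["force"])
ims=[]
for n in("side","scene"):
    c=read_camera(n); im=c["frame"][:,:,::-1].copy()
    ims.append(im[200:380,130:430] if n=="side" else im[150:330,130:430])
cv2.imwrite("pics/d.png",cv2.resize(np.hstack(ims),(800,240),interpolation=2))
E
```

```text
[ 0.52962682 -0.35852888  0.22043746] [-1.73987217 -0.41821473 -0.30694607]
```

View pics/d.png

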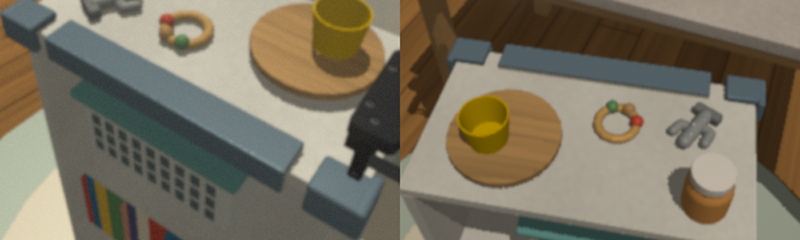

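The guard lies flush along its whole length, level with the corner guards, and the other things are where they were. The force readings agree: pressing at 4–5 N met the same contact height at both ends.

```bash
python3 -c "
from cell import *
print(sign_off())"
```

```text
the job is handed in; nothing more can be done
None
```

I ran the fingertips from the stuck end to the loose end, reading about 3–5 N wherever I stopped; the guard now looks flat along its whole length, the other things look unmoved, the hand is clear, and the job is handed in (no verdict was returned).

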